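# Clamp a stacked heel in the cam fixture

### The job

Slide the stacked leather heel, round back first, under the overhanging lip of the green cam fixture until it is fully home against the end stop, then wind the crank clockwise until the ram's roller rests in the flat of the cam, so that the heel stays clamped when you let go. Leave the can, the tin, the bottle and the hammer where they are.

Things in the scene. Friction and masses are not known exactly. Their poses are not given: they have to be found in the camera images.
- press: Green cast cam fixture fixed to the bench. Origin on the bench top. L-shaped bed x -95..65, y -235..155 and infeed wing x 65..185, y -10..155 mm, top at z 22 mm. +y: the way the ram clamps; -x: the way the heel slides in. The heel starts on the bright infeed face (x 30..180, y 5..140). Ram housing x -29..29, y -40..-6, top z 70 mm. Only crank and shaft rise above z 79 mm.
- seat (a point): Point on the bed's top where the heel's origin lies when the heel is fully home and clamped: x 0, y 73, z 22 mm in the press frame, axes as the press's. The pocket here is open to +x; with the ram open it is 76 mm wide (y 29..105). Low holding-down lugs (12 mm, bolts to 20 mm high) reach 30 mm beyond the sides of the bed.
- fixed_jaw (a point): Open (+x) end of the steel fixed jaw's clamping face, on the bed's top: x 20, y 105, z 22 mm in the press frame. The face looks to -y and runs from x -75 to 20; the jaw is 36 mm thick in y, 44.5 mm high.
- end_stop (a point): Foot of the steel end stop's face, where the heel's round back must touch: x -53, y 73, z 22 mm in the press frame. The face looks to +x and runs from y 36 to 105; the stop is 22 mm thick, 44.5 mm high.
- lip (a point): Free corner of the dark overhanging lip, at its underside: x 0, y 89, 44.5 mm above the bed (2.5 mm above the heel's top). The lip is 12 mm thick (top at z 78.5), reaches 16 mm out over the heel from the fixed jaw, only from x -75 to 0, and 12 mm out (to x -41) from the end stop, y 39..89.
- shaft_axis (a point): Point on the vertical camshaft axis at the crank arm's top: x 0, y -125, z 85 mm in the press frame, axes as the press's. The cap nut on the shaft ends at z 102 mm.
- camshaft (a joint): Camshaft angle, rad, growing clockwise seen from above (stops -0.75, 4.2). Arm direction = 0.93 minus this, counter-clockwise from press +x. Below about 0.8: low round, ram open. Then the rise; let go there, springs turn it back. 2.22 to 2.78: the flat, where the springs pull it to within 0.1 of 2.50 and hold it. Beyond, the ram opens again. Starts -0.6 to 0.7. Takes up to about 10 N at the grip.
- cam_flat (a point): Middle of the flat on the rim of the cam (14 mm steel plate under the crank): 58 mm from the axis, flat 33 mm wide, a yellow line painted along it. It is in place when it faces the ram's roller (press +y of the shaft); the crank arm, opposite to it, then points to press -y, straight away from the ram.
- grip_mid (a point): Middle (z 119 mm) of the crank's wooden grip: upright cylinder 24 mm in diameter, from z 87 to 151 mm, 95 mm from the camshaft axis; spins freely on its pin. The steel crank arm below is 20 mm wide (26 at the grip), its top at z 85 mm.
- ram (a joint): Travel of the ram towards the fixed jaw, m: 0 fully open, about 0.021 with the roller in the flat of the cam. Its roller (24 mm) faces the cam, on the press's x = 0 line.
- jaw_shoe: Moving jaw shoe on the end of the ram: plate 36 x 36 mm with rubber face; origin at the centre of that face, which looks to press +y, 43 mm above the bench. Fully open it lies at y 29 mm in the press frame. It springs back up to 14 mm on the ram (5 N at first, then 1.6 N per mm).
- heel: Loose block heel of brown and tan leather layers, black rubber top; 74 long, 64 wide, 42 mm tall, about 0.2 kg. Origin on the underside. +x: flat breast face at 21 mm. Straight sides at y -32 and 32, x -21..21. -x: round back, radius 32 mm about x -21, tip at x -53. Home when its axes match the press's; starts turned by up to 1.2 rad.
- spray_can: Bystander: white and red spray can, 66 mm in diameter, 184 mm tall, upright on the bench; origin at the centre of its underside. Spray can, tin and bottle swap places.
- cement_tin: Bystander: metal cement tin with ochre band, 84 mm in diameter, 106 mm tall, upright; origin at the centre of its underside.
- dye_bottle: Bystander: brown bottle with black cap and paper label, 60 mm in diameter, 130 mm tall, upright; origin at the centre of its underside.
- hammer: Bystander: hammer 260 mm long lying on the bench, about 26 mm high, head 88 mm across; origin under its middle, handle to its -x.
Things that resemble listed ones, but are neither listed nor needed, are in the scene too. There is more than one size of the heel; the job needs the smallest.

How it is judged:
By the outcome, as a careful person would: the job done as asked, in the order asked, and still so for the second after the job is handed in, with the robot touching nothing.
It also fails if it takes over 64 s, if anything falls off the work surface, if the arm or the gripper's body presses on something with over 40 N, if the wrist force passes 120 N, or if a joint passes its speed limit or range.

### The arm

A 7-joint arm with a two-finger parallel gripper is mounted at the origin on the work surface. World frame = base frame: x ahead of the robot, y to its left, z up, the work surface at z = 0. Lengths are in m, angles in degrees, forces in N, time in s.
With the tool pointing down it reaches from about 0.425 to 0.95 m from the base axis. Payload 16.7 kg.
Tool frame: the origin (TCP) lies midway between the tips of the shut fingers; the grasp point (between the pads) lies 19 mm behind it; x points along the fingers, y is the direction in which the jaws open and shut, and the axes are right-handed (so a half turn about x gives the same grasp; the last joint's range is limited). The gripper opens to 94 mm and grips with 3 to 60 N. Pads are 16 mm wide; open, the fingers measure 119 mm over their backs; the gripper's body (75 mm by 177 mm) begins 78 mm behind the grasp point.
Start: joints at [-81.045, 24.414, 4.234, 92.017, -1.954, 63.644, -3.845], TCP at [0.203, 0.644, 0.205] pointing down, gripper open.
Joint ranges: [-163.25, 163.25], [-28.42, 122.38], [-70.27, 78.77], [12.13, 141.07], [-58.53, 238.53], [9.26, 117.41], [-156.51, 156.51]. Speed limits (degrees/s): [108.29, 108.29, 136.94, 136.94, 172.46, 172.46, 172.46].

### API

Orientations are given as a 3x3 rotation matrix whose columns are the frame's x, y, z axes.
In Python, from bench import status, viewer, r gives the robot as it stands. The module is installed in compiled form; this text tells all that it offers.
- The arm moves only by the shell command python3 -m handwheel 'ROWS' [FORCE]. ROWS is JSON, a list of rows, each an object with "delta_rot": the turn, a rotation vector about the tool's x, y, z in degrees, a list of three; "dp": the shift along the tool's x, y, z in mm, a list of three; "claw": the finger opening in mm, from 0 to 94. In form: [{"delta_rot": [wx, wy, wz], "dp": [dx, dy, dz], "claw": claw}, ...]. A call has 1 to 10 rows; each row shifts and turns the commanded pose from where the row before left it, along the tool's axes as they then stand; what a row does not reach is not made up. A row lasts 1/10 s, in which the tool goes at most 50 mm and 8.59 degrees, less where a joint would pass 70% of its speed; a pose out of reach is approached as far as the arm can. A call with a gripper value outside its range is refused whole. The fingers move at their own pace and stop on an object; FORCE is the grip in N (left out, the last holds). Time passes only in rows, so rows that do not move let the fingers close. It gives the time, the measured TCP pose, the force and the opening at its end, in the units of the state.
- status.read_state(): the state, without advancing time (a new reading comes with each control period).
- viewer.read_camera(name): name is "side" or "top"; returns the picture (480x640x3 uint8, red, green, blue); there is no depth.
- viewer.get_calibration(name): a dict with "K" (3x3 intrinsics, pixels), "k1" (the pictures are not rectified: a ray, as slopes to the right and down, at radius r is drawn at 1 + k1 r^2 times it, then the intrinsics apply), "rvec" (rotation vector, rad) and "tvec" (3), from world to camera coordinates, as OpenCV has them. Camera axes: x right, y down, z forward; pixel columns grow to the right and rows downward; lengths in m; the calibration is good to about 2 mm. A picture is of the moment at which its call begins. get_calibration takes no time and is no camera call.
- r.sign_off(): hands the job in, once; it reports no verdict.
The state is a dict: "time": time; "qpos": joint angles; "qd": joint speeds; "effort": joint torques, N m; "eef_pos": TCP position; "eef_rot": TCP orientation; "force": force on the tool from outside, world axes, zero at the start; "ft_torque": the same for the moment, N m; "gripper_width": opening from 0.0 (shut) to 1.0 (fully open).
Only numpy, scipy, OpenCV 4.12 (cv2) and the standard library are available. Lean on these libraries where they do the work, as an engineer would, in place of code of your own. Each camera call takes 0.05 s, during which the arm holds its last target.

## Working session

There is one attempt and no reset: what is moved stays moved. The work goes in short steps, Python scripts to look and compute and a shell command to move; the robot and the scene stay as the last step left them, time stands still between calls to the robot, and variables do not carry over. Pictures are saved under pics/ and viewed, and the job is handed in when it is done.

```bash
mkdir -p pics; ls
python3 - <<'E'
from bench import status, viewer, r
import cv2
for n in("side","top"):
    cv2.imwrite(f"pics/{n}0.png",viewer.read_camera(n)[:,:,::-1]); c=viewer.get_calibration(n);print(n,c)
s=status.read_state()
for k in s: print(k,s[k])
E
```

```text
pics
side {'K': array([[493.42914315,   0.        , 315.55553236],
       [  0.        , 493.42914315, 239.72459365],
       [  0.        ,   0.        ,   1.        ]]), 'k1': -0.12898898756739346, 'rvec': array([ 2.25016654, -0.37388475,  0.19061378]), 'tvec': array([-0.50920105,  0.21147175,  0.79661866])}
top {'K': array([[601.09460347,   0.        , 322.41002599],
       [  0.        , 601.09460347, 246.14513004],
       [  0.        ,   0.        ,   1.        ]]), 'k1': -0.13669658118164377, 'rvec': array([ 2.18149998, -2.14060498,  0.14323852]), 'tvec': array([0.03621864, 0.5576713 , 1.18398863])}
time 0.1
qpos [-81.0451929   24.44599889   4.23377756  92.04839287  -1.953775
  63.64202039  -3.84558921]
qd [ 0.02366323 -0.0996814  -0.06356117 -0.06963444 -0.00853101  0.0359449
 -0.00754207]
effort [ 8.18035769e-03 -9.37464237e+01  3.67779069e+00 -4.55041730e+01
 -4.82858391e-02  1.69834663e-02 -3.70196221e-05]
eef_pos [0.20314179 0.64330175 0.20484903]
eef_rot [[-2.45431106e-04  3.01129914e-01  9.53583093e-01]
 [-1.09318749e-03  9.53582471e-01 -3.01129999e-01]
 [-9.99999372e-01 -1.11635177e-03  9.51526523e-05]]
force [-0.85004299  0.86015092 -0.09862213]
ft_torque [-0.00887616  0.05552269  0.05880633]
gripper_width 0.9987112990818542
```

View pics/side0.png

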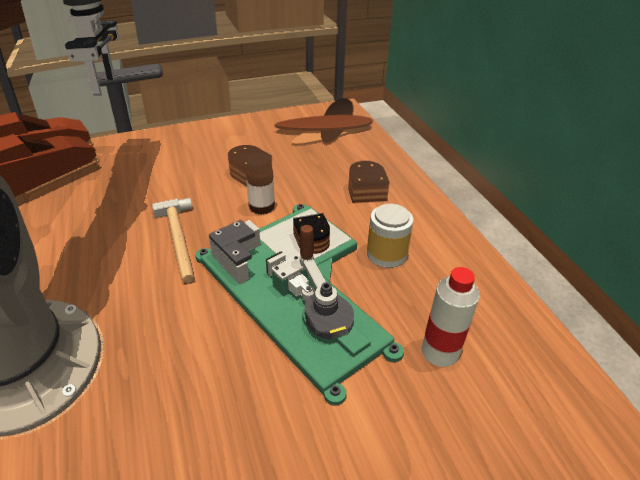

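View pics/top0.png

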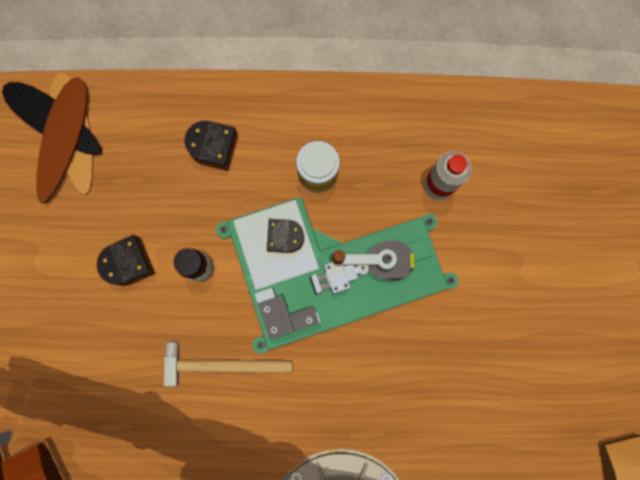

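```bash
cat > h.py <<'E'
import numpy as np, cv2
from bench import status, viewer, r
def cal(n):
    c=viewer.get_calibration(n); R,_=cv2.Rodrigues(np.array(c["rvec"])); return c["K"],c["k1"],R,np.array(c["tvec"]).ravel()
def ray(n,uv):
    K,k,R,t=cal(n); d=np.array([k,0,0,0,0.])
    p=cv2.undistortPoints(np.array(uv,float).reshape(-1,1,2),K,d).reshape(-1,2)
    D=np.c_[p,np.ones(len(p))]@R; C=-R.T@t; return C,D
def onplane(n,uv,z):
    C,D=ray(n,uv); return C+D*((z-C[2])/D[:,2])[:,None]
def proj(n,P):
    K,k,R,t=cal(n); 
    return cv2.projectPoints(np.array(P,float).reshape(-1,1,3),cv2.Rodrigues(R)[0],t,K,np.array([k,0,0,0,0.]))[0].reshape(-1,2)
def tri(a,b):
    C1,D1=ray("top",a);C2,D2=ray("side",b);d1=D1[0];d2=D2[0]
    s=np.linalg.lstsq(np.c_[d1,-d2],C2-C1,rcond=None)[0]
    p,q=C1+s[0]*d1,C2+s[1]*d2; return (p+q)/2,np.linalg.norm(p-q)
E
python3 - <<'E'
import cv2
t=cv2.imread("pics/top0.png");cv2.imwrite("pics/c_top.png",cv2.resize(t[190:360,210:470],None,fx=3,fy=3,interpolation=cv2.INTER_CUBIC))
t=cv2.imread("pics/side0.png");cv2.imwrite("pics/c_side.png",cv2.resize(t[195:410,190:410],None,fx=2.7,fy=2.7,interpolation=cv2.INTER_CUBIC))
E
```

```text
(no output)
```

View pics/c_top.png

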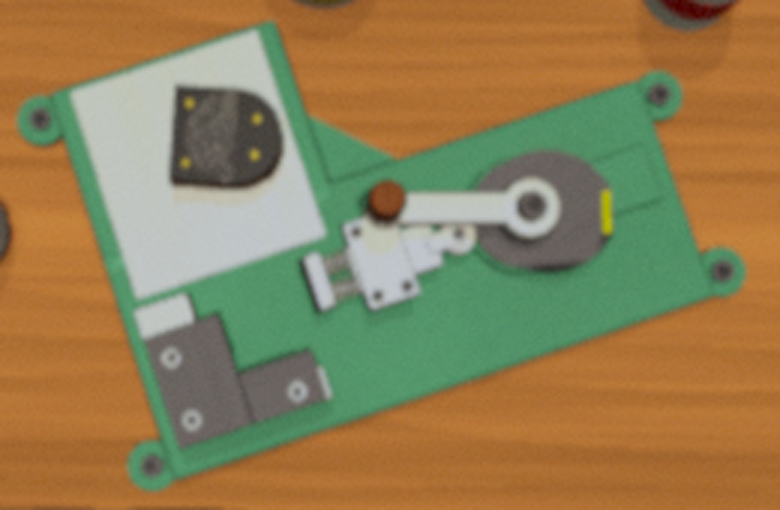

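View pics/c_side.png

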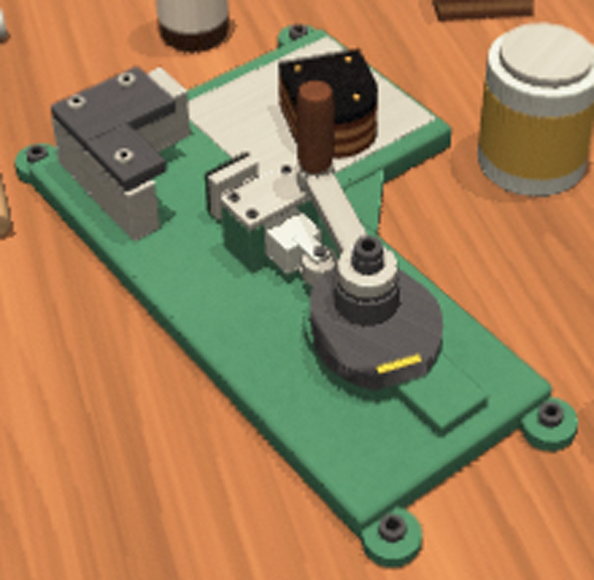

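```bash
cat > m.py <<'E'
from h import *
def press(img):
    hsv=cv2.cvtColor(img,cv2.COLOR_RGB2HSV)
    m=((hsv[...,1]<60)&(hsv[...,2]>150)).astype(np.uint8); 
    m=cv2.morphologyEx(m,cv2.MORPH_OPEN,np.ones((5,5)))
    w=np.zeros_like(m);w[195:292,225:322]=1
    n,l,st,_=cv2.connectedComponentsWithStats(m*w); i=1+np.argmax(st[1:,4])
    c=max(cv2.findContours((l==i).astype(np.uint8),0,2)[0],key=cv2.contourArea)
    h=cv2.convexHull(c)
    P=onplane("top",h.reshape(-1,2),.022)[:,:2]
    return cv2.minAreaRect((P*1000).astype(np.float32)),st[i]
if __name__=="__main__":
    img=cv2.cvtColor(cv2.imread("pics/top0.png"),cv2.COLOR_BGR2RGB)
    r_,st=press(img);print(r_,st,cv2.boxPoints(r_))
    pts={"lugTL":(223,229.5,.020),"lugTR":(429.5,221,.020),"lugBR":(450,280,.02),"lugBL":(260,345,.02)}
    for k,(u,v,z) in pts.items(): print(k,onplane("top",(u,v),z))
    print("nut",tri((387.5,258.5),(190+367/2.7,195+242/2.7)), onplane("top",(387.5,258.5),.102))
    print("griptop",tri((338.7,256),(190+316/2.7,195+88/2.7)), onplane("top",(338.7,256),.151))
    # heels
    hsv=cv2.cvtColor(img,cv2.COLOR_RGB2HSV); d=((img.max(2)<95)).astype(np.uint8)
    d=cv2.morphologyEx(d,cv2.MORPH_OPEN,np.ones((3,3)))
    for c in cv2.findContours(d,0,1)[0]:
        if 400<cv2.contourArea(c)<4000:
            q=onplane("top",c.reshape(-1,2)[:, :],.064)[:,:2]
            print(cv2.boundingRect(c),cv2.minAreaRect((q*1000).astype(np.float32)))
E
python3 m.py
```

```text
((561.074462890625, 143.30526733398438), (153.27035522460938, 138.4127960205078), 19.684099197387695) [ 234  201   84   88 3734] [[465.6065   182.6542  ]
 [512.2286    52.329674]
 [656.5424   103.95633 ]
 [609.92035  234.28085 ]]
lugTL [[0.58929234 0.2523679  0.02      ]]
lugTR [[ 0.61560501 -0.17457733  0.02      ]]
lugBR [[ 0.4937173  -0.21674961  0.02      ]]
lugBL [[0.35518665 0.1689287  0.02      ]]
nut (array([ 0.52789204, -0.0779737 ,  0.10206031]), np.float64(0.0017231804304517209)) [[ 0.52705766 -0.07776097  0.102     ]]
griptop (array([0.52622473, 0.0171215 , 0.15012567]), np.float64(0.0027971193214736943)) [[0.52475988 0.017476   0.151     ]]
(37, 443, 25, 37) ((111.87217712402344, 584.41162109375), (82.49659729003906, 32.25141906738281), 22.891908645629883)
(174, 249, 39, 30) ((513.58349609375, 304.50457763671875), (73.04254150390625, 59.92116928100586), 47.21932601928711)
(97, 236, 57, 50) ((511.0146179199219, 445.02484130859375), (89.8587417602539, 104.25138092041016), 25.945985794067383)
(424, 168, 32, 31) ((680.684814453125, -181.74435424804688), (60.49186325073242, 50.30971908569336), 48.15670394897461)
(74, 124, 28, 31) ((766.065673828125, 530.7076416015625), (60.690521240234375, 58.48130416870117), 77.66310119628906)
(185, 121, 52, 49) ((759.4039916992188, 281.93414306640625), (104.34809875488281, 91.39603424072266), 77.63831329345703)
(3, 82, 51, 51) ((849.0928955078125, 680.0362548828125), (143.6632537841797, 74.91085052490234), 57.759193420410156)
```

```bash
cat > heel.py <<'E'
from h import *
import sys
O=np.array([486.0,39.8]);Y=np.deg2rad(19.6);RP=np.array([[np.cos(Y),-np.sin(Y)],[np.sin(Y),np.cos(Y)]])
def w2p(p): return (np.asarray(p)-O)@RP
def p2w(p): return np.asarray(p)@RP.T+O
def heel(img,win,thr=110):
    x0,y0,x1,y1=win
    big=cv2.resize(img[y0:y1,x0:x1],None,fx=4,fy=4,interpolation=cv2.INTER_CUBIC)
    d=(cv2.GaussianBlur(big,(0,0),2).max(2)<thr).astype(np.uint8)
    d=cv2.morphologyEx(d,cv2.MORPH_CLOSE,np.ones((13,13)))
    c=max(cv2.findContours(d,0,1)[0],key=cv2.contourArea)
    uv=(c.reshape(-1,2)+.5)/4-.5+[x0,y0]
    q=onplane("top",uv,.064)[:,:2]*1000
    return q,c,big
if __name__=="__main__":
    img=cv2.cvtColor(cv2.imread("pics/top0.png"),cv2.COLOR_BGR2RGB)
    for thr in(90,110,130):
        q,c,big=heel(img,(255,205,315,265),thr)
        R=cv2.minAreaRect(q.astype(np.float32));print(thr,R)
        k=cv2.approxPolyDP(q.astype(np.float32).reshape(-1,1,2),4,True).reshape(-1,2);print(np.round(k))
    o=big.copy();cv2.drawContours(o,[c],-1,(255,0,0),1);cv2.imwrite("pics/heelc.png",cv2.resize(o[:,:,::-1],None,fx=2,fy=2))
    print(np.round(proj("top",np.c_[p2w([[30,5],[180,5],[180,140],[30,140],[-95,-235],[65,-235]])/1000,[.022]*6])))
E
python3 heel.py
```

```text
90 ((572.1713256835938, 120.65250396728516), (70.2120132446289, 63.188358306884766), 87.38134002685547)
[[604. 154.]
 [543. 155.]
 [541. 109.]
 [551.  91.]
 [564.  86.]
 [583.  89.]
 [603. 110.]
 [601. 116.]
 [554. 120.]
 [552. 151.]
 [559. 152.]
 [562. 145.]
 [585. 147.]
 [581. 136.]
 [586. 133.]
 [587. 143.]
 [599. 150.]
 [594. 142.]
 [597. 131.]
 [590. 128.]
 [603. 125.]]
110 ((572.1315307617188, 120.63802337646484), (72.16138458251953, 65.03138732910156), 87.350830078125)
[[605. 154.]
 [542. 156.]
 [540. 111.]
 [550.  90.]
 [574.  85.]
 [598.  98.]
 [604. 112.]]
130 ((572.3390502929688, 120.68447875976562), (73.39559936523438, 66.65071868896484), 87.61203002929688)
[[606. 155.]
 [541. 156.]
 [540. 108.]
 [550.  90.]
 [575.  85.]
 [600.  99.]]
[[318. 268.]
 [295. 200.]
 [233. 220.]
 [255. 289.]
 [449. 289.]
 [423. 216.]]
```

View pics/heelc.png

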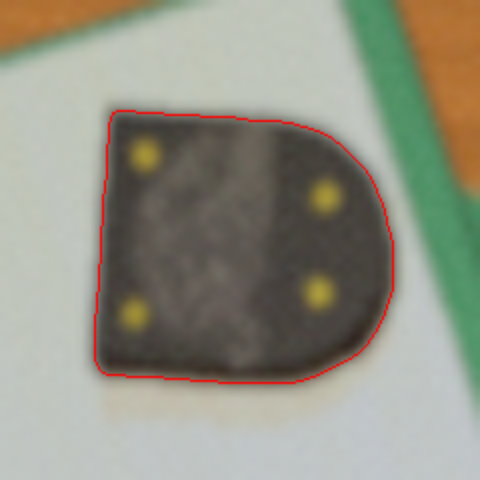

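The three candidate heels in the top view are at (285,235) on the infeed face, (210,143) and (125,262). The first measures 73x65 mm and the other two about 104x91 mm, so the one on the infeed face is right, and the close crop confirms it. The press is at about (486, 40) mm with a yaw of 19.6°. The heel yaw is 87.6°. Nut, grip and lugs all agree with the given sizes. The crank angle is about -0.31.

I'll move above the heel next.

```bash
python3 -m handwheel '[{"delta_rot":[0,0,0],"dp":[0,-26,36],"claw":94},{"delta_rot":[0,0,0],"dp":[0,-26,36],"claw":94},{"delta_rot":[0,0,0],"dp":[0,-26,36],"claw":94},{"delta_rot":[0,0,0],"dp":[0,-26,36],"claw":94},{"delta_rot":[0,0,0],"dp":[0,-26,36],"claw":94},{"delta_rot":[0,0,0],"dp":[0,-26,36],"claw":94},{"delta_rot":[0,0,0],"dp":[0,-26,36],"claw":94},{"delta_rot":[0,0,0],"dp":[0,-26,36],"claw":94},{"delta_rot":[0,0,0],"dp":[0,-26,36],"claw":94},{"delta_rot":[0,0,0],"dp":[0,-26,36],"claw":94}]'
python3 -m handwheel '[{"delta_rot":[0,0,0],"dp":[0,-26,36],"claw":94},{"delta_rot":[0,0,0],"dp":[0,-26,36],"claw":94},{"delta_rot":[0,0,0],"dp":[0,-26,36],"claw":94},{"delta_rot":[0,0,0],"dp":[0,-25,35],"claw":94},{"delta_rot":[0,0,0],"dp":[0,0,0],"claw":94}]'
python3 -m handwheel '[{"delta_rot":[8.3,0,0],"dp":[0,0,0],"claw":94},{"delta_rot":[8.3,0,0],"dp":[0,0,0],"claw":94},{"delta_rot":[8.3,0,0],"dp":[0,0,0],"claw":94},{"delta_rot":[8.3,0,0],"dp":[0,0,0],"claw":94},{"delta_rot":[8.3,0,0],"dp":[0,0,0],"claw":94},{"delta_rot":[8.3,0,0],"dp":[0,0,0],"claw":94},{"delta_rot":[8.3,0,0],"dp":[0,0,0],"claw":94},{"delta_rot":[8.3,0,0],"dp":[0,0,0],"claw":94},{"delta_rot":[8.5,0,0],"dp":[0,0,0],"claw":94},{"delta_rot":[0,0,0],"dp":[0,0,0],"claw":94}]'
cat > go.py <<'E'
from h import *
import sys
s=status.read_state();p=np.array(s["eef_pos"])*1000;R=np.array(s["eef_rot"])
a=[float(x) for x in sys.argv[1:5]] # target world x y z mm, jaw yaw
y=np.rad2deg(np.arctan2(R[1,1],R[0,1]))
print("t",s["time"],"p",p.round(1),"jawyaw",y.round(2),"tilt",R[2].round(4),"F",np.round(s["force"],1),"q",np.round(s["qpos"],0),"g",s["gripper_width"])
if a: print("dp",(R.T@(np.array(a[:3])-p)).round(1),"rotx",round(y-a[3],2))
E
python3 go.py 573.3 146.6 205 -2.4
```

```text
time: 1.1
eef_pos: [0.4689, 0.2856, 0.2055]
eef_rot: [[-0.0, 0.301, 0.954], [-0.0, 0.954, -0.301], [-1.0, -0.0, -0.0]]
force: [0.4, -0.5, -0.6]
gripper_width: 1.003
time: 1.6
eef_pos: [0.5761, 0.1401, 0.2054]
eef_rot: [[0.001, 0.308, 0.951], [-0.002, 0.951, -0.308], [-1.0, -0.002, 0.001]]
force: [-1.1, 0.1, -1.3]
gripper_width: 1.0
time: 2.6
eef_pos: [0.5733, 0.1464, 0.2052]
eef_rot: [[-0.001, 0.999, -0.045], [-0.0, -0.045, -0.999], [-1.0, -0.001, 0.0]]
force: [0.2, 0.9, -0.3]
gripper_width: 1.001
t 2.6 p [573.3 146.4 205.2] jawyaw -2.57 tilt [-1.e+00 -5.e-04  5.e-04] F [ 0.2  0.9 -0.3] q [-48.  19.  34. 105. -12.  60. -11.] g 1.000633421526541
dp [ 0.2  0.  -0.2] rotx -0.17
```

```bash
python3 -m handwheel '[{"delta_rot":[0,0,0],"dp":[35,0,0],"claw":94},{"delta_rot":[0,0,0],"dp":[35,0,0],"claw":94},{"delta_rot":[0,0,0],"dp":[30,0,0],"claw":94},{"delta_rot":[0,0,0],"dp":[20,0,0],"claw":94},{"delta_rot":[0,0,0],"dp":[0,0,0],"claw":94}]'
python3 - <<'E'
from h import *
t=viewer.read_camera("top");s=viewer.read_camera("side")
o=np.hstack([cv2.resize(t[170:330,200:400],(400,320)),cv2.resize(s[160:320,220:420],(400,320))])
cv2.imwrite("pics/d1.png",o[:,:,::-1])
E
```

```text
time: 3.1
eef_pos: [0.5718, 0.1457, 0.083]
eef_rot: [[-0.004, 0.999, -0.038], [-0.002, -0.038, -0.999], [-1.0, -0.004, 0.002]]
force: [-0.2, -0.2, 0.1]
gripper_width: 1.003
```

View pics/d1.png

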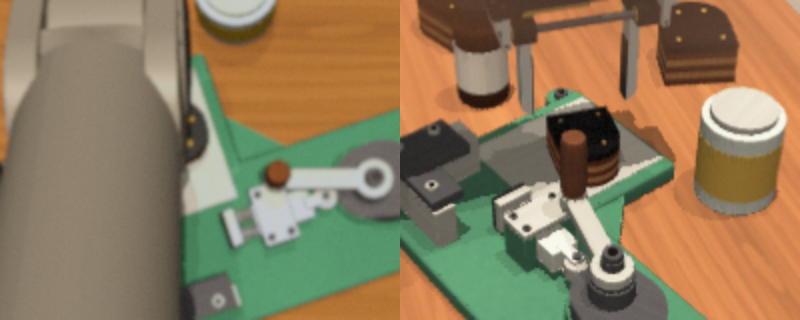

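The side view shows the fingers above and either side of the heel. In the top view the arm hides it. I'll go down and grip lightly.

```bash
python3 -m handwheel '[{"delta_rot":[0,0,0],"dp":[20,0,0],"claw":94},{"delta_rot":[0,0,0],"dp":[20,0,0],"claw":94},{"delta_rot":[0,0,0],"dp":[12,0,0],"claw":94},{"delta_rot":[0,0,0],"dp":[0,0,0],"claw":94},{"delta_rot":[0,0,0],"dp":[0,0,0],"claw":94}]'
python3 -m handwheel '[{"delta_rot":[0,0,0],"dp":[0,0,0],"claw":40},{"delta_rot":[0,0,0],"dp":[0,0,0],"claw":40},{"delta_rot":[0,0,0],"dp":[0,0,0],"claw":40},{"delta_rot":[0,0,0],"dp":[0,0,0],"claw":40},{"delta_rot":[0,0,0],"dp":[0,0,0],"claw":40},{"delta_rot":[0,0,0],"dp":[0,0,0],"claw":40},{"delta_rot":[0,0,0],"dp":[0,0,0],"claw":40},{"delta_rot":[0,0,0],"dp":[0,0,0],"claw":40}]' 15
python3 go.py 573.3 146.6 30 -2.4
python3 - <<'E'
from h import *
s=viewer.read_camera("side")
cv2.imwrite("pics/d2.png",cv2.resize(s[140:340,200:440],(720,600))[:,:,::-1])
E
```

```text
time: 3.7
eef_pos: [0.5741, 0.1461, 0.0344]
eef_rot: [[0.001, 0.999, -0.042], [0.0, -0.042, -0.999], [-1.0, 0.001, -0.0]]
force: [-1.1, 1.1, -0.1]
gripper_width: 0.998
time: 4.5
eef_pos: [0.5738, 0.1462, 0.0338]
eef_rot: [[0.0, 0.999, -0.042], [0.0, -0.042, -0.999], [-1.0, 0.0, -0.0]]
force: [-0.1, 0.4, 5.9]
gripper_width: 0.677
t 4.5 p [573.8 146.2  33.8] jawyaw -2.42 tilt [-1.e+00  3.e-04 -3.e-04] F [-0.1  0.4  5.9] q [-42.  31.  28. 112. -21.  42.  -4.] g 0.6769867972065283
dp [ 3.8 -0.5 -0.4] rotx -0.02
```

View pics/d2.png

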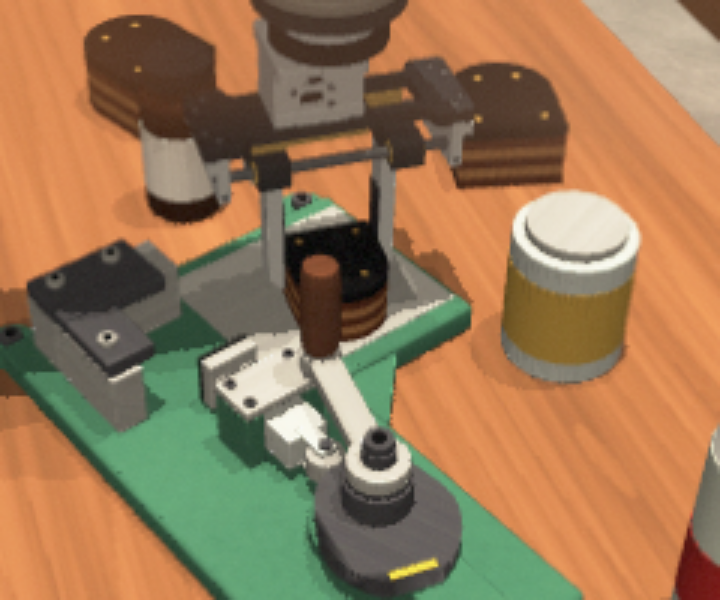

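```bash
python3 -m handwheel '[{"delta_rot":[0,0,0],"dp":[-4,0,0],"claw":40},{"delta_rot":[8,0,0],"dp":[0,0,0],"claw":40},{"delta_rot":[8,0,0],"dp":[0,0,0],"claw":40},{"delta_rot":[8,0,0],"dp":[0,0,0],"claw":40},{"delta_rot":[8,0,0],"dp":[0,0,0],"claw":40},{"delta_rot":[8,0,0],"dp":[0,0,0],"claw":40},{"delta_rot":[8,0,0],"dp":[0,0,0],"claw":40},{"delta_rot":[8,0,0],"dp":[0,0,0],"claw":40},{"delta_rot":[8,0,0],"dp":[0,0,0],"claw":40},{"delta_rot":[4,0,0],"dp":[0,0,0],"claw":40}]' 25
python3 -m handwheel '[{"delta_rot":[0,0,0],"dp":[0,0,0],"claw":40},{"delta_rot":[0,0,0],"dp":[0,0,0],"claw":40}]'
python3 - <<'E'
from heel import *
print(p2w([32,72]))
E
python3 go.py 486 118 34 -70.4
python3 - <<'E'
from h import *
s=viewer.read_camera("side")
cv2.imwrite("pics/d3.png",cv2.resize(s[140:340,200:440],(720,600))[:,:,::-1])
E
```

```text
time: 5.55
eef_pos: [0.5733, 0.1461, 0.0374]
eef_rot: [[-0.0, 0.33, -0.944], [-0.0, -0.944, -0.33], [-1.0, 0.0, 0.001]]
force: [0.8, -0.5, -1.9]
gripper_width: 0.68
time: 5.75
eef_pos: [0.5734, 0.1461, 0.0374]
eef_rot: [[-0.0, 0.338, -0.941], [-0.0, -0.941, -0.338], [-1.0, 0.0, 0.0]]
force: [-0.1, -0.5, -0.9]
gripper_width: 0.679
[491.99332547 118.36258683]
t 5.75 p [573.4 146.1  37.4] jawyaw -70.27 tilt [-1.e+00  1.e-04  4.e-04] F [-0.1 -0.5 -0.9] q [-54.  37.  46. 112. -36.  46. -58.] g 0.6788457793618362
dp [ 3.5 -3.  91.8] rotx 0.13
```

View pics/d3.png

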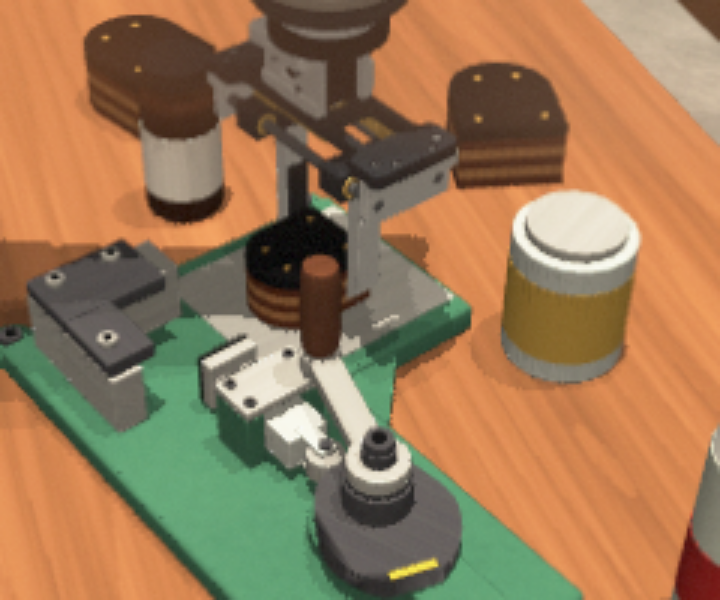

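```bash
python3 -m handwheel '[{"delta_rot":[0,0,0],"dp":[2,0,8],"claw":40},{"delta_rot":[0,0,0],"dp":[1.5,0,9],"claw":40},{"delta_rot":[0,0,0],"dp":[0,0,9],"claw":40},{"delta_rot":[0,0,0],"dp":[0,0,9],"claw":40},{"delta_rot":[0,0,0],"dp":[0,0,8],"claw":40},{"delta_rot":[0,0,0],"dp":[0,0,0],"claw":40}]'
python3 -c "
from heel import *
s=status.read_state();p=w2p(np.array(s['eef_pos'])[:2]*1000);print(p,s['eef_pos'][2],s['force'])
s=viewer.read_camera('side')
cv2.imwrite('pics/d4.png',cv2.resize(s[140:340,200:440],(720,600))[:,:,::-1])
s=viewer.read_camera('top')
cv2.imwrite('pics/d4t.png',cv2.resize(s[170:370,200:440],(720,600))[:,:,::-1])"
```

```text
time: 6.4
eef_pos: [0.5318, 0.1312, 0.034]
eef_rot: [[-0.001, 0.335, -0.942], [0.0, -0.942, -0.335], [-1.0, -0.001, 0.001]]
force: [0.1, 0.9, -2.5]
gripper_width: 0.677
[73.82760218 70.7849772 ] 0.03400157272083236 [ 0.05002763  0.87635921 -2.48670304]
```

View pics/d4.png

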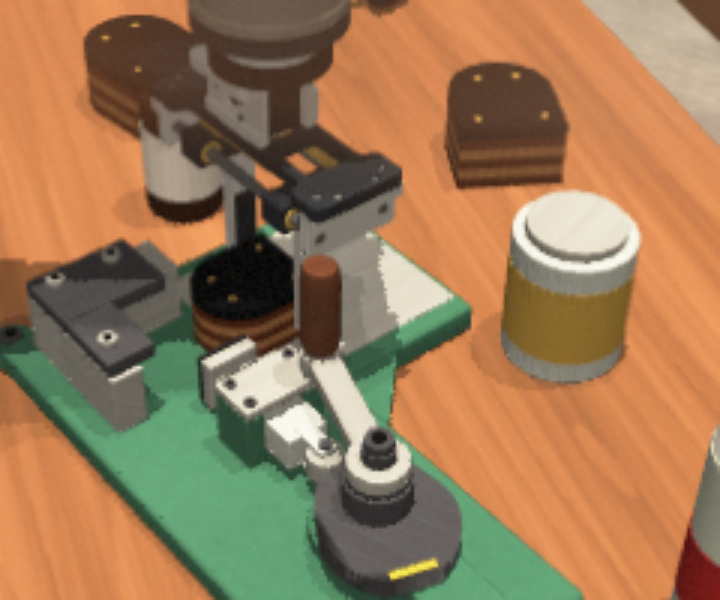

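View pics/d4t.png

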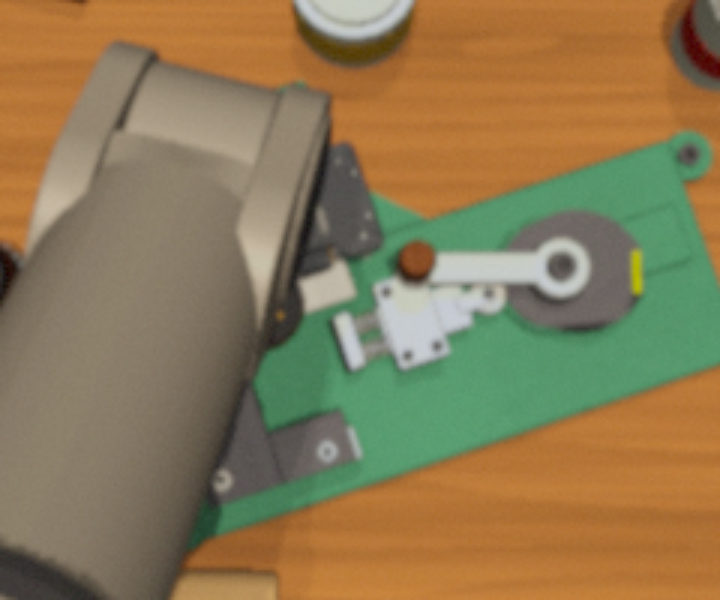

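```bash
python3 -m handwheel '[{"delta_rot":[0,0,0],"dp":[0,0,5],"claw":40},{"delta_rot":[0,0,0],"dp":[0,0,5],"claw":40},{"delta_rot":[0,0,0],"dp":[0,0,5],"claw":40},{"delta_rot":[0,0,0],"dp":[0,0,5],"claw":40}]'
python3 -m handwheel '[{"delta_rot":[0,0,0],"dp":[0,0,5],"claw":40},{"delta_rot":[0,0,0],"dp":[0,0,5],"claw":40},{"delta_rot":[0,0,0],"dp":[0,0,5],"claw":40},{"delta_rot":[0,0,0],"dp":[0,0,5],"claw":40},{"delta_rot":[0,0,0],"dp":[0,0,0],"claw":40}]'
python3 -c "
from heel import *
s=status.read_state();p=w2p(np.array(s['eef_pos'])[:2]*1000);print(p,s['eef_pos'][2],s['force'])
a=viewer.read_camera('side');s=viewer.read_camera('top')
o=np.hstack([cv2.resize(a[180:320,200:340],(400,400)),cv2.resize(s[210:350,240:380],(400,400))])
cv2.imwrite('pics/d5.png',o[:,:,::-1])"
```

```text
time: 6.9
eef_pos: [0.5137, 0.1247, 0.0339]
eef_rot: [[-0.0, 0.335, -0.942], [-0.0, -0.942, -0.335], [-1.0, 0.0, 0.0]]
force: [-0.4, 0.7, -1.6]
gripper_width: 0.679
time: 7.4
eef_pos: [0.4947, 0.118, 0.034]
eef_rot: [[-0.0, 0.335, -0.942], [0.0, -0.942, -0.335], [-1.0, -0.0, 0.0]]
force: [0.4, 0.0, -2.7]
gripper_width: 0.678
[34.41403791 70.78655679] 0.033978930018572814 [ 0.38321821  0.03366444 -2.7202016 ]
```

View pics/d5.png

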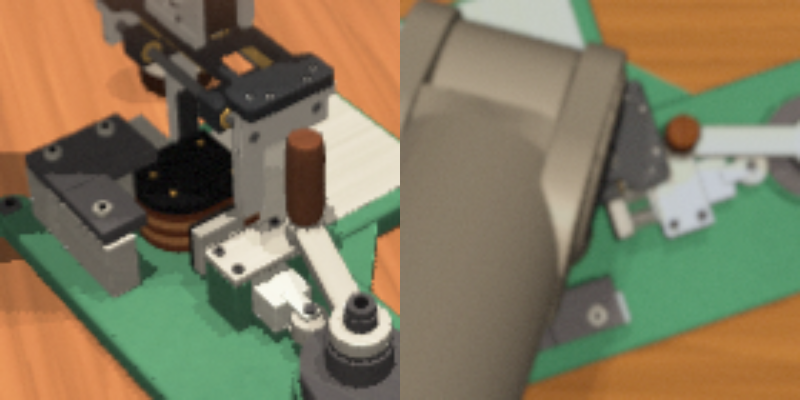

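```bash
python3 -m handwheel '[{"delta_rot":[0,0,0],"dp":[0,0,0],"claw":78},{"delta_rot":[0,0,0],"dp":[0,0,0],"claw":78},{"delta_rot":[0,0,0],"dp":[0,0,0],"claw":78},{"delta_rot":[0,0,0],"dp":[0,0,0],"claw":78},{"delta_rot":[0,0,0],"dp":[-10,0,0],"claw":78},{"delta_rot":[0,0,0],"dp":[-20,0,0],"claw":78},{"delta_rot":[0,0,0],"dp":[-20,0,0],"claw":78},{"delta_rot":[0,0,0],"dp":[0,0,-15],"claw":78},{"delta_rot":[0,0,0],"dp":[0,0,-23],"claw":40},{"delta_rot":[0,0,0],"dp":[0,0,0],"claw":0}]'
python3 -m handwheel '[{"delta_rot":[0,0,0],"dp":[0,0,0],"claw":0},{"delta_rot":[0,0,0],"dp":[0,0,0],"claw":0},{"delta_rot":[0,0,0],"dp":[0,0,0],"claw":0},{"delta_rot":[0,0,0],"dp":[0,0,0],"claw":0},{"delta_rot":[0,0,0],"dp":[0,0,0],"claw":0}]'
python3 -c "
from heel import *
s=status.read_state();p=w2p(np.array(s['eef_pos'])[:2]*1000);print(p,s['eef_pos'][2],s['force'])
a=viewer.read_camera('side')
cv2.imwrite('pics/d6.png',cv2.resize(a[150:320,200:400],(700,595))[:,:,::-1])"
```

```text
time: 8.5
eef_pos: [0.5334, 0.132, 0.0849]
eef_rot: [[0.002, 0.336, -0.942], [0.0, -0.942, -0.336], [-1.0, 0.001, -0.002]]
force: [0.6, 0.3, 0.5]
gripper_width: 0.695
time: 9.0
eef_pos: [0.5309, 0.1309, 0.084]
eef_rot: [[-0.0, 0.335, -0.942], [0.0, -0.942, -0.335], [-1.0, -0.0, 0.0]]
force: [-0.8, 0.8, -0.9]
gripper_width: 0.272
[72.89490203 70.76049995] 0.08401980788597416 [-0.83692222  0.75519317 -0.9160561 ]
```

View pics/d6.png

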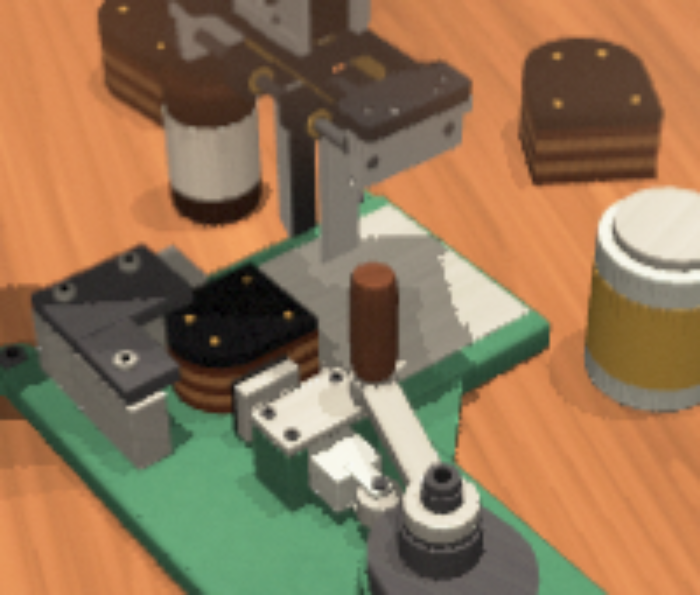

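```bash
python3 -m handwheel '[{"delta_rot":[0,0,0],"dp":[16,0,0],"claw":20},{"delta_rot":[0,0,0],"dp":[16,0,0],"claw":20},{"delta_rot":[0,0,0],"dp":[14,0,0],"claw":20},{"delta_rot":[0,0,0],"dp":[0,0,6],"claw":20},{"delta_rot":[0,0,0],"dp":[0,0,6],"claw":20},{"delta_rot":[0,0,0],"dp":[0,0,6],"claw":20},{"delta_rot":[0,0,0],"dp":[0,0,5],"claw":20},{"delta_rot":[0,0,0],"dp":[0,0,5],"claw":20},{"delta_rot":[0,0,0],"dp":[0,0,4],"claw":20}]'
python3 -c "
from heel import *
s=status.read_state();p=w2p(np.array(s['eef_pos'])[:2]*1000);print(p,s['eef_pos'][2],s['force'])"
python3 -m handwheel '[{"delta_rot":[0,0,0],"dp":[0,0,3],"claw":20},{"delta_rot":[0,0,0],"dp":[0,0,3],"claw":20}]'
python3 -c "
from heel import *
s=status.read_state();p=w2p(np.array(s['eef_pos'])[:2]*1000);print(p,s['eef_pos'][2],s['force'])
a=viewer.read_camera('side')
cv2.imwrite('pics/d7.png',cv2.resize(a[150:320,200:400],(700,595))[:,:,::-1])"
```

```text
time: 9.95
eef_pos: [0.5009, 0.1204, 0.0384]
eef_rot: [[0.001, 0.335, -0.942], [0.001, -0.942, -0.335], [-1.0, -0.0, -0.001]]
force: [1.0, -0.6, 1.4]
gripper_width: 0.214
[41.09934518 70.89766335] 0.03836746394489725 [ 0.95619549 -0.57802981  1.37647022]
time: 10.15
eef_pos: [0.4954, 0.1183, 0.0381]
eef_rot: [[0.0, 0.335, -0.942], [0.0, -0.942, -0.335], [-1.0, -0.0, -0.0]]
force: [1.2, 0.7, 1.3]
gripper_width: 0.212
[35.14353865 70.81360952] 0.03814030381997513 [1.15138267 0.73243871 1.29680252]
```

View pics/d7.png

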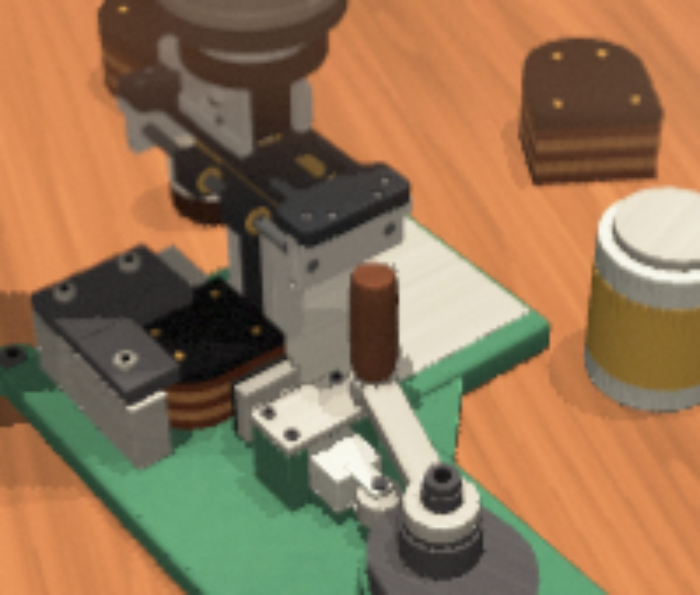

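```bash
for i in 1 2; do :; done
python3 -m handwheel '[{"delta_rot":[0,0,0],"dp":[0,0,2],"claw":20},{"delta_rot":[0,0,0],"dp":[0,0,0],"claw":20}]'
python3 -m handwheel '[{"delta_rot":[0,0,0],"dp":[0,0,2],"claw":20},{"delta_rot":[0,0,0],"dp":[0,0,0],"claw":20}]'
python3 -c "
from heel import *
s=status.read_state();p=w2p(np.array(s['eef_pos'])[:2]*1000);print(p,s['eef_pos'][2],s['force'],s['ft_torque'])"
```

```text
time: 10.4
eef_pos: [0.4932, 0.1175, 0.0379]
eef_rot: [[-0.0, 0.335, -0.942], [-0.0, -0.942, -0.335], [-1.0, -0.0, 0.0]]
force: [0.7, 0.3, 0.4]
gripper_width: 0.21
time: 10.6
eef_pos: [0.4913, 0.1168, 0.0379]
eef_rot: [[-0.0, 0.335, -0.942], [-0.0, -0.942, -0.335], [-1.0, 0.0, 0.0]]
force: [1.0, 0.8, 0.3]
gripper_width: 0.213
[30.8517503  70.70187527] 0.0379023974958998 [0.97453744 0.80543183 0.25097097] [-0.05291538  0.15293643 -0.03782873]
```

```bash
python3 -m handwheel '[{"delta_rot":[0,0,0],"dp":[0,0,1.5],"claw":20},{"delta_rot":[0,0,0],"dp":[0,0,0],"claw":20}]' | grep -E "pos|force"
python3 -m handwheel '[{"delta_rot":[0,0,0],"dp":[0,0,1],"claw":20},{"delta_rot":[0,0,0],"dp":[0,0,0],"claw":20}]'| grep -E "pos|force"
python3 -m handwheel '[{"delta_rot":[0,0,0],"dp":[0,0,1],"claw":20},{"delta_rot":[0,0,0],"dp":[0,0,0],"claw":20}]'| grep -E "pos|force"
python3 -c "
from heel import *
s=status.read_state();p=w2p(np.array(s['eef_pos'])[:2]*1000);print(p,s['eef_pos'][2],s['force'],s['ft_torque'])
a=viewer.read_camera('side')
cv2.imwrite('pics/d8.png',cv2.resize(a[190:320,200:350],(692,600),interpolation=cv2.INTER_CUBIC)[:,:,::-1])"
```

```text
eef_pos: [0.4907, 0.1165, 0.0381]
force: [4.2, 1.0, -1.2]
eef_pos: [0.4907, 0.1165, 0.0384]
force: [8.4, 3.6, -2.1]
eef_pos: [0.4907, 0.1165, 0.0387]
force: [11.1, 5.2, -2.7]
[30.11487251 70.66010881] 0.03865326423896157 [11.13444554  5.23546939 -2.70114258] [ 1.02419816 -2.69160136 -0.05801355]
```

View pics/d8.png

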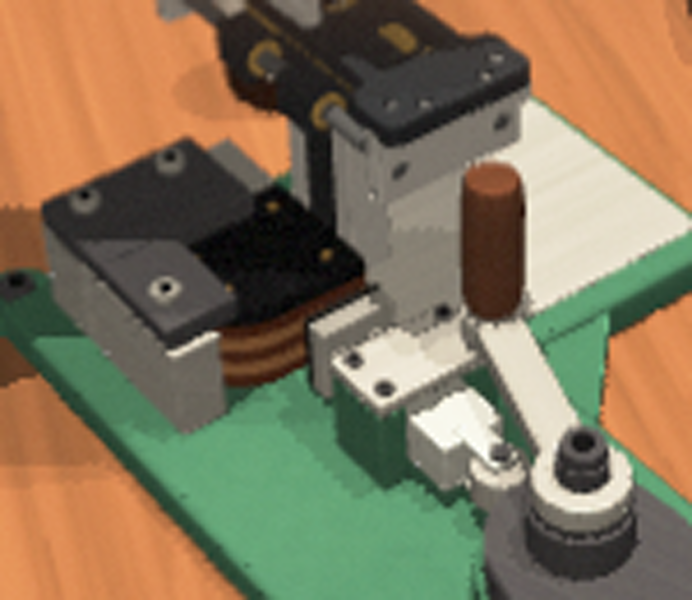

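```bash
python3 -m handwheel '[{"delta_rot":[0,0,0],"dp":[0,0,-6],"claw":20},{"delta_rot":[0,0,0],"dp":[0,0,-8],"claw":20},{"delta_rot":[0,0,0],"dp":[-25,0,0],"claw":20},{"delta_rot":[0,0,0],"dp":[-35,0,0],"claw":20},{"delta_rot":[0,0,0],"dp":[-40,0,0],"claw":60},{"delta_rot":[0,0,0],"dp":[-40,0,0],"claw":60},{"delta_rot":[0,0,0],"dp":[-10,0,0],"claw":60},{"delta_rot":[0,0,0],"dp":[0,0,0],"claw":60},{"delta_rot":[0,0,0],"dp":[0,0,0],"claw":60}]'
python3 go.py 526 17.3 120 -70.4
python3 -c "
from heel import *
a=viewer.read_camera('side');s=viewer.read_camera('top')
o=np.hstack([cv2.resize(a[180:320,200:340],(400,400)),cv2.resize(s[210:350,240:380],(400,400))])
cv2.imwrite('pics/d9.png',o[:,:,::-1])"
```

```text
time: 12.15
eef_pos: [0.5009, 0.1207, 0.187]
eef_rot: [[-0.001, 0.336, -0.942], [-0.0, -0.942, -0.336], [-1.0, -0.0, 0.001]]
force: [0.3, -0.2, 0.5]
gripper_width: 0.602
t 12.15 p [500.9 120.7 187. ] jawyaw -70.38 tilt [-1.0e+00 -1.0e-04  1.2e-03] F [ 0.3 -0.2  0.5] q [-72.  19.  63. 116. -20.  57. -70.] g 0.601804512973439
dp [ 67.  105.8  11. ] rotx 0.02
```

View pics/d9.png

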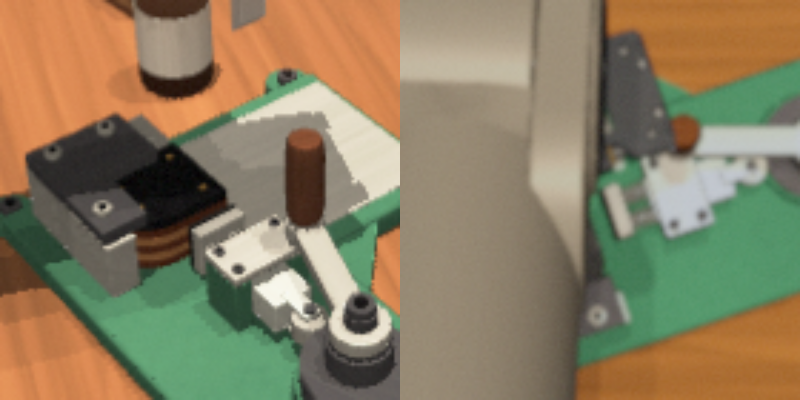

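```bash
python3 -m handwheel '[{"delta_rot":[0,0,0],"dp":[0,30,3],"claw":60},{"delta_rot":[0,0,0],"dp":[0,38,4],"claw":60},{"delta_rot":[0,0,0],"dp":[0,38,4],"claw":60},{"delta_rot":[0,0,0],"dp":[0,0,0],"claw":60},{"delta_rot":[0,0,0],"dp":[0,0,0],"claw":60}]'
python3 go.py 526 17.3 112 -70.4
python3 -c "
from heel import *
a=viewer.read_camera('side');s=viewer.read_camera('top')
o=np.hstack([cv2.resize(a[130:340,200:410],(400,400)),cv2.resize(s[190:330,210:350],(400,400))])
cv2.imwrite('pics/d10.png',o[:,:,::-1])"
```

```text
time: 12.75
eef_pos: [0.5262, 0.0156, 0.187]
eef_rot: [[-0.002, 0.333, -0.943], [-0.001, -0.943, -0.333], [-1.0, 0.0, 0.002]]
force: [-0.2, 0.8, 0.6]
gripper_width: 0.635
t 12.75 p [526.2  15.6 187. ] jawyaw -70.58 tilt [-1.0e+00  5.0e-04  1.9e-03] F [-0.2  0.8  0.6] q [-59.  20.  62. 114. -21.  58. -57.] g 0.6345878770368237
dp [75.  -1.7 -0.5] rotx -0.18
```

View pics/d10.png

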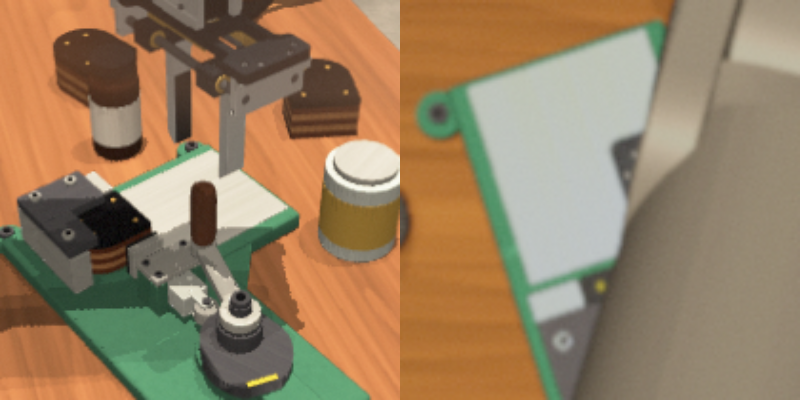

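```bash
python3 -m handwheel '[{"delta_rot":[0,0,0],"dp":[20,-1.5,0],"claw":60},{"delta_rot":[0,0,0],"dp":[20,0,0],"claw":60},{"delta_rot":[0,0,0],"dp":[20,0,0],"claw":60},{"delta_rot":[0,0,0],"dp":[15,0,0],"claw":60},{"delta_rot":[0,0,0],"dp":[0,0,0],"claw":60},{"delta_rot":[0,0,0],"dp":[0,0,0],"claw":10},{"delta_rot":[0,0,0],"dp":[0,0,0],"claw":10},{"delta_rot":[0,0,0],"dp":[0,0,0],"claw":10},{"delta_rot":[0,0,0],"dp":[0,0,0],"claw":10},{"delta_rot":[0,0,0],"dp":[0,0,0],"claw":10}]' 40
python3 -m handwheel '[{"delta_rot":[0,0,0],"dp":[0,0,0],"claw":10},{"delta_rot":[0,0,0],"dp":[0,0,0],"claw":10}]'
python3 go.py 526 17.3 112 -70.4
python3 -c "
from heel import *
s=status.read_state();p=w2p(np.array(s['eef_pos'])[:2]*1000);print(p, np.hypot(*(p-[0,-125])),np.rad2deg(np.arctan2(p[1]+125,p[0])))
a=viewer.read_camera('side')
cv2.imwrite('pics/d11.png',cv2.resize(a[130:340,200:410],(600,600))[:,:,::-1])"
```

```text
time: 13.85
eef_pos: [0.5264, 0.0181, 0.1133]
eef_rot: [[0.001, 0.335, -0.942], [-0.0, -0.942, -0.335], [-1.0, 0.0, -0.001]]
force: [0.7, -13.3, 0.5]
gripper_width: 0.247
time: 14.05
eef_pos: [0.5264, 0.0178, 0.1133]
eef_rot: [[0.001, 0.335, -0.942], [-0.0, -0.942, -0.335], [-1.0, 0.0, -0.0]]
force: [-0.5, -3.7, 6.0]
gripper_width: 0.249
t 14.05 p [526.4  17.8 113.3] jawyaw -70.45 tilt [-1.e+00  4.e-04 -5.e-04] F [-0.5 -3.7  6. ] q [-52.  26.  55. 118. -28.  50. -52.] g 0.24947465726191378
dp [1.3 0.4 0.6] rotx -0.05
[ 30.70215127 -34.25862575] 95.79467152691224 71.30686040350056
```

View pics/d11.png

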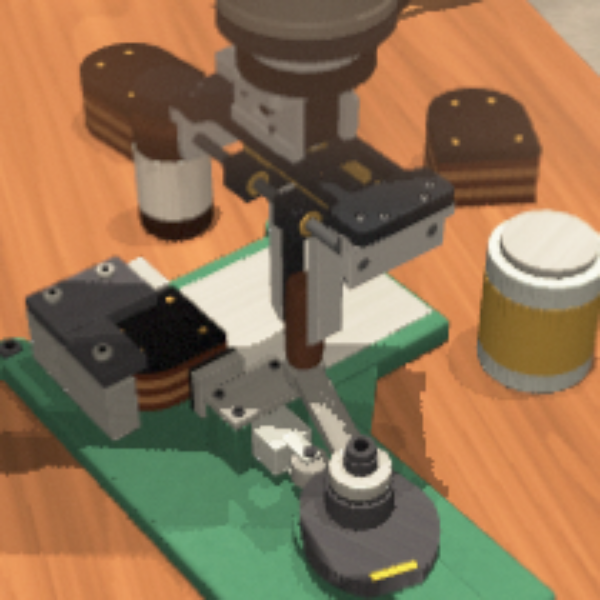

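```bash
python3 -c "
import numpy as np
a=np.deg2rad(71.3-np.r_[0,np.arange(8,161,8),161.3]);x=95*np.cos(a);y=95*np.sin(a)
Y=np.round(-y*2)/2;Z=np.round(-x*2)/2
print([[round(float(v),1) for v in q] for q in np.c_[np.diff(Y),np.diff(Z)]])"
```

```text
[[5.0, -12.0], [7.0, -11.5], [8.0, -10.5], [10.0, -9.0], [10.5, -7.5], [12.0, -6.5], [12.5, -4.0], [13.0, -2.5], [13.0, -1.0], [13.5, 1.0], [13.0, 3.0], [12.0, 4.5], [12.0, 6.5], [10.5, 8.0], [9.5, 9.5], [8.0, 10.5], [6.5, 11.5], [4.5, 12.0], [3.5, 13.0], [1.0, 13.5], [0.0, 2.0]]
```

```bash
cat > pp.py <<'E'
from heel import *
s=status.read_state();p=w2p(np.array(s['eef_pos'])[:2]*1000);print(p.round(1), np.hypot(*(p-[0,-125])).round(1),np.rad2deg(np.arctan2(p[1]+125,p[0])).round(1),np.round(s["qpos"],0))
E
python3 -m handwheel '[{"delta_rot":[0,0,0],"dp":[0,5,-12],"claw":10},{"delta_rot":[0,0,0],"dp":[0,7,-11.5],"claw":10},{"delta_rot":[0,0,0],"dp":[0,8,-10.5],"claw":10},{"delta_rot":[0,0,0],"dp":[0,10,-9],"claw":10},{"delta_rot":[0,0,0],"dp":[0,0,0],"claw":10}]' 50
python3 pp.py
python3 -m handwheel '[{"delta_rot":[0,0,0],"dp":[0,10.5,-7.5],"claw":10},{"delta_rot":[0,0,0],"dp":[0,12,-6.5],"claw":10},{"delta_rot":[0,0,0],"dp":[0,12.5,-4],"claw":10},{"delta_rot":[0,0,0],"dp":[0,13,-2.5],"claw":10},{"delta_rot":[0,0,0],"dp":[0,13,-1],"claw":10},{"delta_rot":[0,0,0],"dp":[0,0,0],"claw":10}]'
python3 pp.py
```

```text
time: 14.6
eef_pos: [0.5785, 0.004, 0.1133]
eef_rot: [[0.002, 0.335, -0.942], [-0.0, -0.942, -0.335], [-1.0, 0.001, -0.002]]
force: [1.6, 2.6, 8.3]
gripper_width: 0.252
[ 75.1 -64.7] 96.3 38.8 [-46.  30.  53. 112. -30.  53. -49.]
time: 15.2
eef_pos: [0.619, -0.0464, 0.1134]
eef_rot: [[0.003, 0.334, -0.942], [0.0, -0.942, -0.334], [-1.0, 0.001, -0.003]]
force: [7.3, 3.0, 2.3]
gripper_width: 0.247
[  96.4 -125.9] 96.4 -0.5 [-38.  34.  51. 106. -32.  55. -44.]
```

```bash
python3 -m handwheel '[{"delta_rot":[0,0,0],"dp":[0,13.5,1],"claw":10},{"delta_rot":[0,0,0],"dp":[0,13,3],"claw":10},{"delta_rot":[0,0,0],"dp":[0,12,4.5],"claw":10},{"delta_rot":[0,0,0],"dp":[0,12,6.5],"claw":10},{"delta_rot":[0,0,0],"dp":[0,10.5,8],"claw":10},{"delta_rot":[0,0,0],"dp":[0,0,0],"claw":10}]'
python3 pp.py
python3 -c "
from heel import *
a=viewer.read_camera('side')
cv2.imwrite('pics/d12.png',cv2.resize(a[170:410,200:440],(600,600))[:,:,::-1])"
```

```text
time: 15.8
eef_pos: [0.6173, -0.1124, 0.1135]
eef_rot: [[0.003, 0.334, -0.943], [-0.001, -0.943, -0.334], [-1.0, 0.002, -0.003]]
force: [11.8, -1.2, -3.9]
gripper_width: 0.243
[  72.7 -187.4] 95.8 -40.7 [-31.  34.  50. 105. -32.  55. -38.]
```

View pics/d12.png

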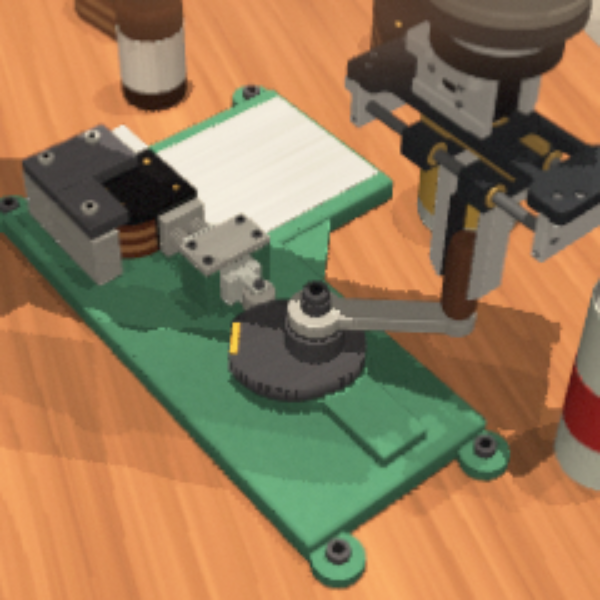

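```bash
python3 -m handwheel '[{"delta_rot":[0,0,0],"dp":[0,9.5,9.5],"claw":10},{"delta_rot":[0,0,0],"dp":[0,8,10.5],"claw":10},{"delta_rot":[0,0,0],"dp":[0,6.5,11.5],"claw":10},{"delta_rot":[0,0,0],"dp":[0,4.5,12],"claw":10},{"delta_rot":[0,0,0],"dp":[0,3.5,13],"claw":10},{"delta_rot":[0,0,0],"dp":[0,1,13.5],"claw":10},{"delta_rot":[0,0,0],"dp":[0,0,2],"claw":10},{"delta_rot":[0,0,0],"dp":[0,0,0],"claw":10}]'
python3 pp.py
python3 -c "
from heel import *
a=viewer.read_camera('side')
cv2.imwrite('pics/d13.png',cv2.resize(a[170:410,200:440],(600,600))[:,:,::-1])"
```

```text
time: 16.65
eef_pos: [0.5593, -0.1673, 0.1133]
eef_rot: [[0.001, 0.334, -0.943], [-0.001, -0.943, -0.334], [-1.0, 0.001, -0.001]]
force: [1.3, -8.2, 2.3]
gripper_width: 0.248
[  -0.4 -219.7] 94.7 -90.2 [-28.  30.  52. 111. -30.  53. -32.]
```

View pics/d13.png

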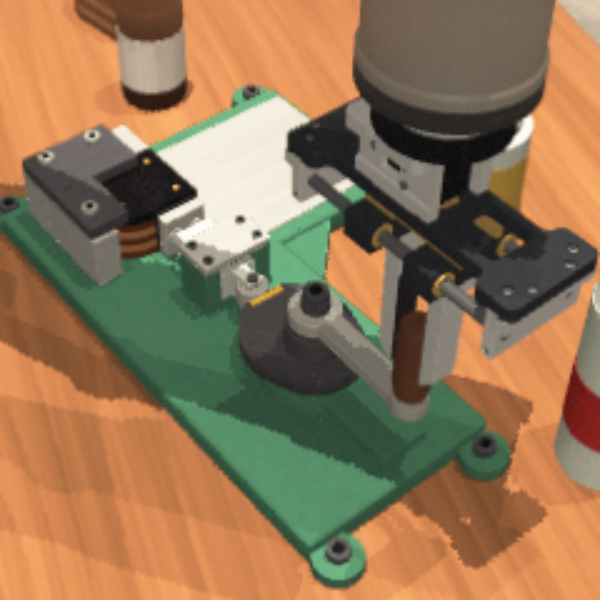

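```bash
python3 -m handwheel '[{"delta_rot":[0,0,0],"dp":[0,0,0],"claw":60},{"delta_rot":[0,0,0],"dp":[0,0,0],"claw":60},{"delta_rot":[0,0,0],"dp":[0,0,0],"claw":60},{"delta_rot":[0,0,0],"dp":[0,0,0],"claw":60},{"delta_rot":[0,0,0],"dp":[-15,0,0],"claw":60},{"delta_rot":[0,0,0],"dp":[-30,0,0],"claw":60},{"delta_rot":[0,0,0],"dp":[-30,0,0],"claw":60},{"delta_rot":[0,0,0],"dp":[-30,0,0],"claw":60},{"delta_rot":[0,0,0],"dp":[0,0,0],"claw":60},{"delta_rot":[0,0,0],"dp":[0,0,0],"claw":60}]'
python3 -m handwheel '[{"delta_rot":[0,0,0],"dp":[0,30,0],"claw":60},{"delta_rot":[0,0,0],"dp":[0,40,0],"claw":60},{"delta_rot":[0,0,0],"dp":[0,40,0],"claw":60},{"delta_rot":[0,0,0],"dp":[0,40,0],"claw":60},{"delta_rot":[0,0,0],"dp":[0,40,0],"claw":60},{"delta_rot":[0,0,0],"dp":[0,40,0],"claw":60},{"delta_rot":[0,0,0],"dp":[0,0,0],"claw":60},{"delta_rot":[0,0,0],"dp":[0,0,0],"claw":60},{"delta_rot":[0,0,0],"dp":[0,0,0],"claw":60}]'
python3 -c "
from heel import *
a=viewer.read_camera('side');s=viewer.read_camera('top')
cv2.imwrite('pics/e_side.png',a[:,:,::-1]);cv2.imwrite('pics/e_top.png',s[:,:,::-1])
o=np.hstack([cv2.resize(a[195:410,190:405],(400,400),interpolation=cv2.INTER_CUBIC),cv2.resize(s[200:360,240:400],(400,400),interpolation=cv2.INTER_CUBIC)])
cv2.imwrite('pics/d14.png',o[:,:,::-1])"
```

```text
time: 17.7
eef_pos: [0.5597, -0.1662, 0.219]
eef_rot: [[0.001, 0.335, -0.942], [0.0, -0.942, -0.335], [-1.0, 0.0, -0.002]]
force: [-0.2, -0.3, -1.0]
gripper_width: 0.636
time: 18.6
eef_pos: [0.6362, -0.382, 0.2173]
eef_rot: [[-0.001, 0.335, -0.942], [0.001, -0.942, -0.335], [-1.0, -0.001, 0.001]]
force: [-0.5, 0.4, -0.4]
gripper_width: 0.638
```

View pics/d14.png

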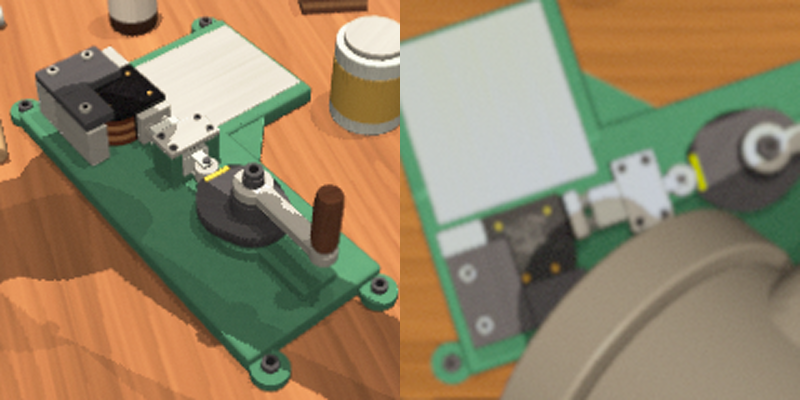

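View pics/e_top.png

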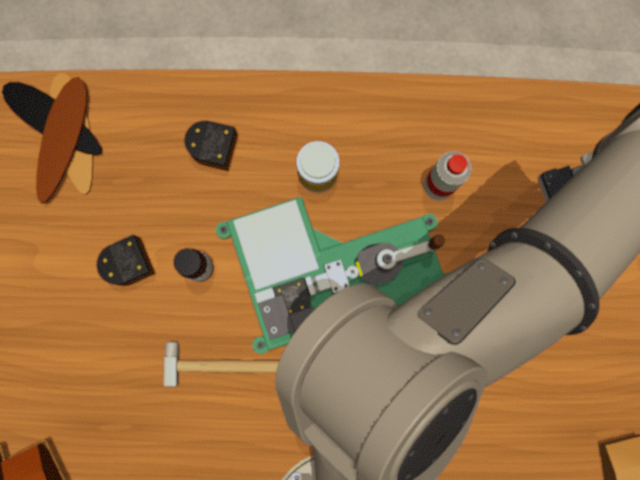

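Run:
```python
from heel import *
a=cv2.imread("pics/e_top.png");cv2.imwrite("pics/c2.png",cv2.resize(a[265:345,250:350],(750,600),interpolation=cv2.INTER_CUBIC))
exp=np.array([[21,41],[21,89],[-41,41],[-21,41]]);
print(proj("top",np.c_[p2w(exp)/1000,[.064]*4]), (proj("top",np.c_[p2w(exp)/1000,[.064]*4])-[250,265])*7.5)
g=w2p(onplane("top",(437,241),.151)[0,:2]*1000);print("grip",g,np.rad2deg(np.arctan2(g[1]+125,g[0])))
```

```text
[[302.25819988 276.64260835]
 [279.05429962 284.37080041]
 [312.24099276 306.63801124]
 [309.0084856  296.93285862]] [[391.93649913  87.31956262]
 [217.90724716 145.28100308]
 [466.80744571 312.28508432]
 [442.56364197 239.49643965]]
grip [  -2.30826744 -215.26175579] -91.46490794248852
```

View pics/c2.png

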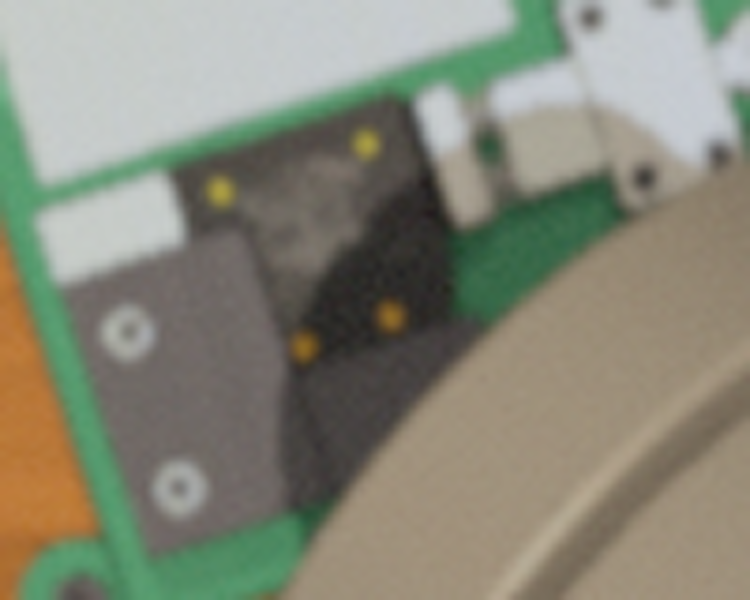

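Run:
```python
from bench import status,r
s=status.read_state();print(s["time"],s["force"],s["qd"].max() if hasattr(s["qd"],"max") else s["qd"])
print(r.sign_off())
```

```text
18.7 [0.01547386 0.28451273 0.00406633] 0.2541328024083011
the job is handed in; nothing more can be done
None
```

The heel is home against the end stop and clamped, and I handed the job in at 18.7 s. Nothing was reported back on the verdict.

**What I did:** I picked the smallest of the three heels, the one on the infeed face, which measured about 73 x 65 mm. I gripped it across its straight sides, turned it 68° to line up with the press, and slid it round back first under the lip. I then pushed on its flat face until it would go no further, with about 12 N against the end stop. After that I wound the crank clockwise about 161°, let go and backed away.

**Last checks, taken after letting go:**
- **Cam:** The yellow line faced the ram's roller. The crank pointed straight away from the ram, about 2.53 rad against the 2.50 target, and did not spring back.
- **Heel:** Its flat face matched the expected home position to about 1 pixel (1 to 2 mm), with the jaw shoe pressing on its side.
- **Bystanders:** The can, the tin and the bottle looked unmoved. The arm hid the end of the hammer's handle, but the part in view had not moved.

No check failed. The arm also hid part of the end stop in the last top view, so contact there rests on the push force and the position of the heel's flat face.

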